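# Load a curved pad backing in the cradle of the relining fixture and lock it

## Task

Take the curved steel pad backing by its rib, lower it without dropping it into the cradle of the fixture plate so that it straddles the drum-shaped form with both feet down on their ledges. Then swing the cam lock lever round by its knob until its nose lies over the backing's foot, and let go. Leave the other things on the bench where they are.

Things in the scene. Friction and masses are not known exactly. Their poses are not given: they have to be found in the camera images.
- backing: Loose bridge-shaped steel brake shoe, 156 (y) x 56 (x) mm, 0.5-0.8 kg, hollow side down: 8 mm plate, inner radius 75, crown top 35 mm high, flat feet 10 mm high at 54-78 mm either way along y. On the crown a grip rib 12 mm thick (x), 72 long (y), from 35 to 75 mm high. Origin: centre, level with the feet's underside; z up. Same when turned half round.
- fixture: Fixed steel plate 130 (x) x 225 (y, -90 to +135) x 12 mm. Origin: its underside, below the cradle's middle. Cradle: drum-shaped form, 50 mm wide (x), filling the backing's hollow with 3 mm play; two ledges at y = -69 and +69, tops 20 mm above the bench, for the feet; cheeks with flared tops (48 mm high) 31 mm either side in x, 92 mm long.
- seat (a point): Middle of the cradle at ledge height, 20 mm above the bench. When seated, the backing's origin is here and its y axis lies along this frame's y axis (either way round).
- lever (a joint): Angle (rad) of the red cam lever about its upright pivot. 0 = open, handle along fixture +x, nose along -x. Grows counter-clockwise from above; 1.57 = locked, handle along fixture +y, nose over the backing's foot (13 mm above the ledge: passes over a foot fully down, strikes one that is not). Stop at 1.6. Stays where left; 1.5 N at the knob.
- lever_knob (a point): The upright round knob at the end of the lever's handle, 90 mm from the pivot: 22 mm diameter, from the handle bar's top (43 mm above the bench) to 83 mm above the bench. The point lies on its axis 66 mm above the bench.
- lever_pivot (a point): Point on the upright pivot axis of the lever, 66 mm above the bench (above the metal), 105 mm from the seat's middle along the fixture's +y.
- spacer: Bystander: brass spacer block 50 x 70 x 30 mm. Origin: centre of its underside.
- wedge: Bystander: dark steel wedge 120 x 40 x 29 mm. Origin: centre of its underside.
- mallet: Bystander: black rubber mallet, head 58 mm diameter x 95 mm along y, wooden handle 270 mm to -x. Origin: on the bench under the head's centre.
- gauge: Bystander: aluminium depth gauge, cross beam 120 mm along y, blade 170 mm along x, 26 mm high. Origin: underside of the beam's centre.
- tin: Bystander: closed tin 70 mm diameter, 75 mm high. Origin: centre of its underside.
- lining: Bystander: flat friction lining plate 60 x 150 x 9 mm. Origin: centre of its underside.

How it is judged (in metres and radians):
On the way, in this order (a step that is already met when the one before it is completed fails the run):
1. The backing is fully seated in the cradle (within 6 mm of the middle and 3 mm of the ledge height, lying straight) while the lever is still open (below 0.6 rad) (horizontal distance between backing and seat below 0.006 m and z of backing in the frame of seat between -0.003 and 0.003 m and angle between the y axis of backing and the y axis of seat, either way round below 0.1 rad and angle between backing's own z axis and vertical below 0.06 rad and value of joint lever below 0.6 rad), for 0.2 s.
2. The lever is swung round to lock: past 1.4 rad (80 degrees), with the backing still seated (horizontal distance between backing and seat below 0.006 m and z of backing in the frame of seat between -0.003 and 0.003 m and angle between the y axis of backing and the y axis of seat, either way round below 0.1 rad and angle between backing's own z axis and vertical below 0.06 rad and value of joint lever above 1.4 rad), for 0.2 s.
At the end, for the whole second after the job is handed in: The backing rests in the cradle with both feet on the ledges: its origin within 6 mm sideways and 3 mm in height of the seat, straight within 0.10 rad and level within 0.06 rad; the lever stands past 1.4 rad; everything is at rest and the gripper touches nothing (all of step 2 and linear speed of backing below 0.02 m/s and velocity of joint lever between -0.05 and 0.05 rad/s and contact force between the fingers and anything else below 0.3 N).
It fails at once if The backing is dropped or slammed into the cradle: moves faster than 0.4 m/s within 30 mm sideways and 30 mm above its seat (horizontal distance between backing and seat below 0.03 m and z of backing in the frame of seat below 0.03 m and linear speed of backing above 0.4 m/s).
It fails at once if A bystander (spacer block, wedge, mallet, depth gauge, tin or lining plate) is moved by more than 30 mm (distance of any of spacer, wedge, mallet, gauge, tin, lining from where it was at the start of the episode above 0.03 m).
It also fails if it takes over 48 s, if anything falls off the work surface, if the arm or the gripper's body presses on something with over 40 N, if the wrist force passes 120 N, or if a joint passes its speed limit or range.

## Robot

A 6-joint arm with a two-finger parallel gripper is mounted at the origin on the work surface. World frame = base frame: x ahead of the robot, y to its left, z up, the work surface at z = 0. Lengths are in mm, angles in rad, forces in N, time in s.
With the tool pointing down it reaches from about 350 to 975 mm from the base axis. Payload 7.1 kg.
Tool frame: the origin (TCP) lies midway between the tips of the shut fingers; the grasp point (between the pads) lies 19 mm behind it; z points along the fingers, y is the line along which they close (so a half turn about z gives the same grasp; the last joint's range is limited). The gripper opens to 88 mm and grips with 3 to 60 N. Pads are 20 mm wide; open, the fingers measure 115 mm over their backs; the gripper's body (75 mm by 178 mm) begins 61 mm behind the grasp point.
Start: joints at [1.235, 0.423, 1.63, -0, 1.089, -0.019], TCP at [194.673, 593.892, 222.675] pointing down, gripper open.
Joint ranges: [-3, 3], [-0.9, 2.11], [0.09, 2.58], [-1.31, 4.45], [0.11, 2.69], [-2.54, 2.54]. Speed limits (rad/s): [2.39, 2.39, 3.01, 3.14, 3.14, 3.14].

## Interface

Orientations are given as a rotation vector (axis times angle).
In Python, from workcell import ctrl gives the robot as it stands. The module is installed in compiled form; this text tells all that it offers.
- The arm moves only by the tool apply_moves, never from a script. Its argument "targets" is a list of rows, each a list of 3 entries, a list of its own where there are three numbers: the opening, from -1 (shut) to 1 (fully open), then the shift along the tool's x, y, z normalised to -1 to 1, where 1 is 5 cm, then the turn, a rotation vector about the tool's x, y, z normalised to -1 to 1, where 1 is 90 degrees. In form: [[jaw, [x, y, z], [wx, wy, wz]], ...]. A call has 1 to 8 rows; each row shifts and turns the commanded pose from where the row before left it, along the tool's axes as they then stand; what a row does not reach is not made up. A row lasts 1/8 s, in which the tool goes at most 62.5 mm and 10.7 degrees, less where a joint would pass 70% of its speed; a pose out of reach is approached as far as the arm can. A call with a number of a shift or a turn outside -1 to 1 is refused whole. A call with a gripper value outside its range is refused whole. The fingers move at their own pace and stop on an object; the grip force is fixed at half the most. Time passes only in rows, so rows that do not move let the fingers close. It gives the time, the measured TCP pose, the force, the opening and the grip force at its end, in the units of the state.
- ctrl.get_obs(): the state, without advancing time (a new reading comes with each control period).
- ctrl.get_image(name): name is "scene" or "top" or "wrist"; returns a dict with "pixels" (384x512x3 uint8, blue, green, red), "camera_matrix" (3x3 intrinsics, pixels), "k1" (the pictures are not rectified: a ray, as slopes to the right and down, at radius r is drawn at 1 + k1 r^2 times it, then the intrinsics apply), "view" (4x4, takes a point from world to camera coordinates); the wrist camera has in their place "hand_eye" (4x4, takes a point from camera to tool coordinates, whose origin is the TCP and whose axes are the flange's). Camera axes: x right, y down, z forward; pixel columns grow to the right and rows downward; lengths in mm; the calibration is good to about 2 mm. A picture is of the moment at which its call begins: read the wrist's pose just before it. There is no depth.
- ctrl.close_job(): hands the job in; it is judged then, once.
Trained networks look in the newest picture that a camera, given by its name, has taken for a name from the list of things; names that differ only in an ending like _2 or _b are one class to them, and where a whole thing is asked for, a point or a joint stands for the part that bears it (a point fixed in the world has none). Each returns a list of dicts, best first, with "score" (0 to 1); they miss things now and then, are a little off and sometimes report something else, mostly with a low value. They report only what shows in the picture. A call takes as long as a camera call.
- ctrl.masks_of(label, camera): "region" (384x512 bool, what is visible of it) and "bbox" ([left, top, right, bottom] in pixels, round what is visible of it).
- ctrl.pinpoint(label, camera): "xy" ([column, row] in pixels: a listed point, or the origin of a listed thing).
The state is a dict: "t": time; "qpos": joint angles; "qvel": joint speeds; "joint_torque": joint torques, N m; "ee_pos": TCP position; "orientation": TCP orientation; "ft_force": force on the tool from outside, world axes, zero at the start; "moment": the same for the moment, N m; "width": finger opening in mm; "grasp_force": force on a finger pad.
Only numpy, scipy, OpenCV 4.12 (cv2) and the standard library are available. Lean on these libraries where they do the work, as an engineer would, in place of code of your own. Each camera call takes 0.05 s, during which the arm holds its last target. There are 200 camera calls.

## Working session

There is one attempt and no reset: what is moved stays moved. The work goes in short steps, Python scripts to look and compute and a tool call to move; the robot and the scene stay as the last step left them, time stands still between calls to the robot, and variables do not carry over. Pictures are saved under pics/ and viewed, at most 10 in all, crops included, and the job is handed in when it is done.

Besides the shell and the picture viewer there is one more tool, called after "Call:" as name(argument=value, ...) on one line, values as JSON. apply_moves: Moves the arm, as the interface text tells. Scaled input: -1 to 1 covers 5 cm each way for a shift and 90 degrees each way for a turn. Its arguments: {"type":"object","properties":{"targets":{"type":"array"}},"required":["targets"]}

```bash
mkdir -p pics; cat > h.py <<'E'
import numpy as np, cv2
from scipy.spatial.transform import Rotation as R
from workcell import ctrl
def cam(name):
    o=ctrl.get_obs(); im=ctrl.get_image(name)
    K=np.array(im["camera_matrix"]);k1=im["k1"]
    if name=="wrist":
        T=np.eye(4);T[:3,:3]=R.from_rotvec(o["orientation"]).as_matrix();T[:3,3]=o["ee_pos"]
        C=T@np.array(im["hand_eye"])
    else: C=np.linalg.inv(np.array(im["view"]))
    return dict(px=im["pixels"],K=K,k1=k1,C=C,name=name)
def ray(c,uv):
    p=cv2.undistortPoints(np.array([[uv]],float),c["K"],np.array([c["k1"],0,0,0,0]))[0,0]
    # distortion polynomial: drawn = 1+k1 r^2 (OpenCV form)
    d=c["C"][:3,:3]@np.array([p[0],p[1],1]); return c["C"][:3,3],d/np.linalg.norm(d)
def onz(c,uv,z):
    o,d=ray(c,uv); return o+d*(z-o[2])/d[2]
def tri(rs):
    A=0;b=0
    for o,d in rs:
        P=np.eye(3)-np.outer(d,d);A=A+P;b=b+P@o
    x=np.linalg.solve(A,b); return x,[float(np.linalg.norm((np.eye(3)-np.outer(d,d))@(x-o))) for o,d in rs]
def proj(c,X):
    v=np.linalg.inv(c["C"]);p=v[:3,:3]@np.array(X,float)+v[:3,3];s=p[:2]/p[2]
    s=s*(1+c["k1"]*s@s);return c["K"][:2,:2]@s+c["K"][:2,2]
E
cat > a.py <<'E'
from h import *
np.set_printoptions(precision=1,suppress=True)
cs={n:cam(n) for n in("scene","top","wrist")}
o=ctrl.get_obs();print(o["t"],o["ee_pos"],o["orientation"],o["width"])
print(R.from_rotvec(o["orientation"]).as_matrix())
cv2.imwrite("pics/s0.png",cs["scene"]["px"]);cv2.imwrite("pics/t0.png",cs["top"]["px"]);cv2.imwrite("pics/w0.png",cs["wrist"]["px"])
for l in["backing","fixture","seat","lever_knob","lever_pivot","spacer","wedge","mallet","gauge","tin","lining"]:
    rs=[]
    for n,c in cs.items():
        d=ctrl.pinpoint(l,n)
        for k in d[:2]: print(l,n,round(k["score"],2),np.array(k["xy"]),onz(c,k["xy"],66 if "_" in l else 0)[:2])
        if d and d[0]["score"]>.4: rs.append(ray(c,d[0]["xy"]))
    if len(rs)>1:print("   tri",*tri(rs))
print(ctrl.get_obs()["t"])
E
python3 a.py
```

```text
0.15 [194.5 593.5 222.1] [-0.5 -3.1  0. ] 88.1135379736095
[[-1.   0.3 -0. ]
 [ 0.3  1.  -0. ]
 [ 0.  -0.  -1. ]]
backing scene 0.97 [211.5 170.8] [ 580.9 -249.8]
backing top 0.85 [307.4 179.1] [ 590.6 -243.2]
backing top 0.68 [229.7 190. ] [548.8  73.5]
   tri [ 587.4 -240.    16.7] [1.3574181769401306, 1.3574181769403904]
fixture scene 0.79 [273.5 217.8] [527.7  70. ]
fixture top 0.87 [226.7 193.7] [533.8  85.7]
fixture top 0.19 [228.8 191.4] [543.1  77.2]
   tri [534.1  81.5  23.4] [3.7148874231948112, 3.7148874231948303]
seat scene 0.6 [275.4 217.7] [521.9  74.1]
seat scene 0.32 [209.6 171.4] [ 588.5 -252.2]
lever_knob scene 0.54 [283.4 247.7] [600.6 200.2]
lever_knob top 0.74 [196.6 178.3] [589.  199.1]
lever_knob top 0.47 [266.4 146. ] [714.8 -75.6]
   tri [593.3 198.6  50.8] [3.411964487679197, 3.411964487679354]
lever_pivot scene 0.64 [301.8 227.4] [502.  184.4]
lever_pivot top 0.63 [200.5 202.2] [495.  183.6]
   tri [496.9 183.3  57.1] [1.902468502339213, 1.9024685023392705]
spacer scene 0.84 [202.3 219.4] [735.1 -91.5]
spacer top 0.73 [268.2 146.7] [726.  -85.2]
   tri [730.8 -88.8  -2.6] [5.405649781564428, 5.405649781564452]
wedge scene 0.62 [179.8 185.6] [ 718.2 -270.2]
wedge top 0.59 [312.  148.8] [ 715.4 -264.4]
wedge top 0.22 [195.2 177.4] [601.7 213.9]
   tri [ 717.  -265.7    3.5] [2.8223953802621624, 2.822395380262095]
mallet top 0.6 [169.7 148.6] [721.5 318.4]
gauge scene 0.77 [371.8 301.7] [482.2 503.1]
gauge top 0.71 [125.2 206.7] [484.7 495.4]
gauge top 0.19 [168.6 147.8] [724.8 323. ]
gauge wrist 0.7 [255.9 350.7] [480.5 504.5]
   tri [483.4 501.2  -4.1] [3.3015360433772494, 4.5696918841155165, 2.3085145885501928]
tin scene 0.77 [247.4 128.1] [ 326.  -337.8]
lining scene 0.66 [208.9 114.4] [ 408.8 -511.6]
lining top 0.74 [375.3 225.7] [ 399.4 -510.8]
lining top 0.4 [225.6 192.2] [540.   90.2]
   tri [ 402.4 -515.9   -8.2] [3.73761071129214, 3.737610711292159]
1.8
```

View pics/t0.png

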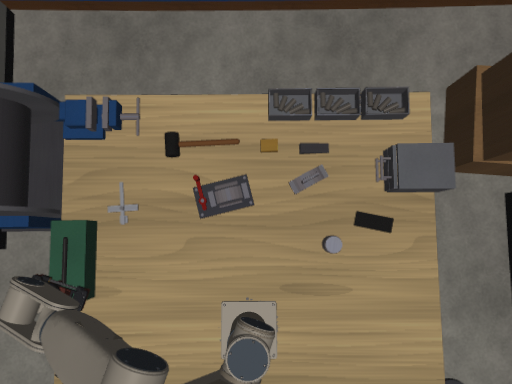

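View pics/s0.png

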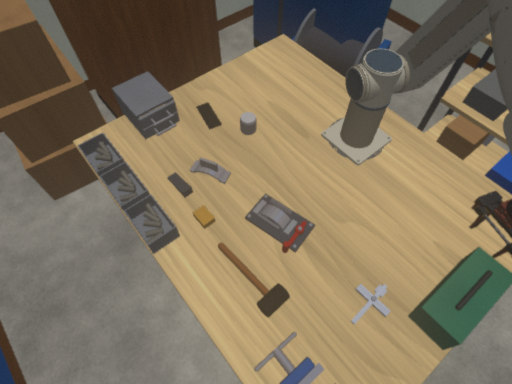

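The top view shows the backing at about (308,179), the fixture at (223,196), and the red lever with its knob at (196,178) and pivot at (203,205). The scene view agrees: backing (210,170), fixture (278,220). I'll go over the fixture first, then to the backing.

```bash
cat >> h.py <<'E'
def go(p,head=None):
    """needed shift in tool axes (units of 50mm) to p, and turn about tool z (units 90deg) so tool y heads to head(deg, mod 180)"""
    o=ctrl.get_obs();M=R.from_rotvec(o["orientation"]).as_matrix()
    h=np.degrees(np.arctan2(M[1,1],M[0,1]))
    print("t",round(o["t"],2),"pos",np.round(o["ee_pos"],1),"head",round(h,2),"tilt",np.round(M[:2,2],4),"w",round(o["width"],1),"F",np.round(o["ft_force"],1),"q",np.round(o["qpos"],2))
    print(" shift",np.round(M.T@(np.array(p,float)-o["ee_pos"])/50,3), "" if head is None else "turnz %.4f"%(-(((head-h)+90)%180-90)/90))
E
python3 - <<'E'
from h import *
c=ctrl.get_image("wrist");print(np.round(c["hand_eye"],2),c["camera_matrix"][0])
go([534,81,300],20)
E
```

```text
[[ 0.0000e+00 -9.6000e-01 -2.6000e-01  7.1440e+01]
 [ 1.0000e+00  0.0000e+00  0.0000e+00  3.0000e-02]
 [-0.0000e+00 -2.6000e-01  9.6000e-01 -1.6205e+02]
 [ 0.0000e+00  0.0000e+00  0.0000e+00  1.0000e+00]] [287.3815966    0.         253.08366157]
t 1.85 pos [194.6 593.9 222.6] head 71.85 tilt [-0.     -0.0001] w 87.9 F [-0.6 -1.  -0.4] q [ 1.24  0.42  1.63  0.    1.09 -0.02]
 shift [-9.645 -7.633 -1.547] turnz 0.5761
```

Call:
apply_moves(targets=[[1,[-0.74,-0.585,-0.12],[0,0,0]],[1,[-0.74,-0.585,-0.12],[0,0,0]],[1,[-0.74,-0.585,-0.12],[0,0,0]],[1,[-0.74,-0.585,-0.12],[0,0,0]],[1,[-0.74,-0.585,-0.12],[0,0,0]],[1,[-0.74,-0.585,-0.12],[0,0,0]],[1,[-0.74,-0.585,-0.12],[0,0,0]],[1,[-0.74,-0.585,-0.12],[0,0,0]]])

```text
t: 2.85
ee_pos: [403.8, 278.0, 271.1]
orientation: [0.495, 3.102, 0.001]
ft_force: [0.6, 0.3, 0.7]
width: 87.9
grasp_force: 0.0
```

Call:
apply_moves(targets=[[1,[-0.74,-0.585,-0.12],[0,0,0]],[1,[-0.74,-0.585,-0.12],[0,0,0]],[1,[-0.74,-0.585,-0.12],[0,0,0]],[1,[0,0,0],[0,0,0.115]],[1,[0,0,0],[0,0,0.115]],[1,[0,0,0],[0,0,0.115]],[1,[0,0,0],[0,0,0.115]],[1,[0,0,0],[0,0,0.115]]])

```text
t: 3.85
ee_pos: [481.2, 161.3, 288.8]
orientation: [1.807, 2.569, 0.0]
ft_force: [0.0, -0.7, -0.1]
width: 88.0
grasp_force: 0.0
```

```bash
cat > b.py <<'E'
from h import *
import sys,pickle
tag=sys.argv[1];go([534,81,300],20)
c=cam("wrist");cv2.imwrite(f"pics/{tag}.png",c["px"]);S={"c":c}
for l in sys.argv[2:]:
    d=ctrl.pinpoint(l,"wrist");S[l]=d
    for k in d[:2]:print(l,round(k["score"],2),np.round(k["xy"],1),[np.round(onz(c,k["xy"],z)[:2],1) for z in(0,20,66)])
pickle.dump(S,open(tag+".pkl","wb"))
E
python3 b.py wf1 seat lever_knob lever_pivot fixture
```

```text
t 3.85 pos [481.2 161.3 288.8] head 19.75 tilt [0.0002 0.    ] w 88.0 F [ 0.  -0.7 -0.1] q [ 0.3   0.17  1.82 -0.    1.15 -0.04]
 shift [-1.869  0.451 -0.224] turnz -0.0028
seat 0.96 [263.3 227.4] [array([534.5,  65.1]), array([531.1,  72.3]), array([523.2,  89. ])]
lever_knob 0.56 [337.  170.9] [array([611.8, 195.1]), array([604.9, 196.6]), array([589.1, 200. ])]
lever_pivot 0.83 [276.2 161.6] [array([515.1, 176.1]), array([512.6, 178.4]), array([506.6, 183.8])]
fixture 0.65 [260.  217.9] [array([523.5,  79.1]), array([520.5,  85.7]), array([513.8, 101. ])]
```

Call:
apply_moves(targets=[[1,[-0.95,0.3,-0.2],[0,0,0]],[1,[-0.95,0.3,-0.2],[0,0,0]],[1,[0,0,0],[0,0,0]]])

```text
t: 4.47
ee_pos: [544.0, 80.5, 309.4]
orientation: [1.8, 2.573, 0.002]
ft_force: [-0.3, -0.5, 0.0]
width: 87.7
grasp_force: 0.0
```

```bash
python3 b.py wf2 seat lever_knob lever_pivot; python3 - <<'E'
from h import *
import pickle
a=pickle.load(open("wf1.pkl","rb"));b=pickle.load(open("wf2.pkl","rb"))
P={}
for l in("seat","lever_knob","lever_pivot"):
    P[l],e=tri([ray(s["c"],s[l][0]["xy"]) for s in(a,b)]);print(l,np.round(P[l],1),np.round(e,1))
E
```

```text
t 4.47 pos [544.   80.5 309.4] head 20.05 tilt [ 0.002  -0.0001] w 87.7 F [-0.3 -0.5  0. ] q [ 0.13  0.22  1.71 -0.    1.21 -0.22]
 shift [ 0.078 -0.184  0.187] turnz 0.0005
seat 0.96 [243.  161.5] [array([529.5,  74.4]), array([529.1,  77.5]), array([528.1,  84.6])]
lever_knob 0.96 [319.2  94.3] [array([605.8, 214.7]), array([602.2, 211.9]), array([593.7, 205.3])]
lever_pivot 0.76 [254.   89.9] [array([508.1, 185.7]), array([508.6, 184.1]), array([509.7, 180.4])]
seat [528.1  80.3  40.8] [0.7 0.7]
lever_knob [589.8 202.4  72.5] [3.3 3.3]
lever_pivot [509.1 181.7  47.7] [0.1 0.1]
```

View pics/wf2.png

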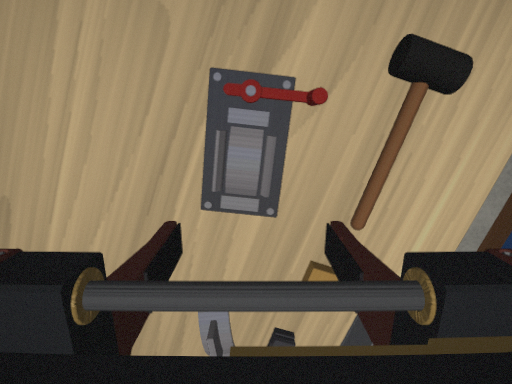

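The wrist view shows the fixture plate with corners near (211,68), (294,78), (276,216) and (202,209), the lever open with its knob at (318,96), and nothing in the cradle. I'll fit the plate outline precisely.

```bash
cat > fit.py <<'E'
from h import *
import pickle
from scipy.optimize import least_squares
def plate(px,roi):
    x0,y0,x1,y1=roi;hsv=cv2.cvtColor(px,cv2.COLOR_BGR2HSV)
    m=np.zeros(px.shape[:2],np.uint8);m[y0:y1,x0:x1]=((hsv[...,1]<75)|(hsv[...,0]<5)&(hsv[...,1]>150))[y0:y1,x0:x1]
    m=cv2.morphologyEx(m,cv2.MORPH_CLOSE,np.ones((7,7)));m=cv2.morphologyEx(m,cv2.MORPH_OPEN,np.ones((25,25)))
    c=max(cv2.findContours(m,cv2.RETR_EXTERNAL,cv2.CHAIN_APPROX_NONE)[0],key=cv2.contourArea)
    return c[:,0].astype(float)
def world(p,pts):
    c,s=np.cos(p[2]),np.sin(p[2]);pts=np.array(pts,float)
    return np.c_[p[0]+c*pts[:,0]-s*pts[:,1],p[1]+s*pts[:,0]+c*pts[:,1],pts[:,2]]
def res(p,views,H):
    r=[]
    for c,cn in views:
        q=np.array([proj(c,w) for w in world(p,[[-65,-90,H],[65,-90,H],[65,135,H],[-65,135,H]])],np.float32)
        r+=[cv2.pointPolygonTest(q,(float(u),float(v)),True) for u,v in cn]
    return np.array(r)
if __name__=="__main__":
    V=[]
    for n in("wf1","wf2"):
        c=pickle.load(open(n+".pkl","rb"))["c"]
        roi=(170,100,370,330) if n=="wf1" else (185,50,310,230)
        cn=plate(c["px"],roi);print(n,cv2.boundingRect(cn.astype(np.float32)),cv2.approxPolyDP(cn.astype(np.float32)[:,None],6,True)[:,0].tolist());V.append((c,cn))
    for vs in([V[0]],[V[1]],V):
        s=least_squares(res,[529,78,.26],args=(vs,12),loss="soft_l1",x_scale=[10,10,.1]);print(np.round(s.x[:2],1),round(float(np.degrees(s.x[2])),2),"rms",np.sqrt(np.mean(s.fun**2)).round(2))
    s=least_squares(lambda p:res(p[:3],V,p[3]),[529,78,.26,12],loss="soft_l1",x_scale=[10,10,.1,10]);print("freeH",np.round(s.x,3))
    p=s.x
    for c,cn in V:
        im=c["px"].copy();cv2.polylines(im,[cn.astype(np.int32)],True,(0,255,0))
        for w in world(p,[[0,69,20],[0,-69,20],[0,105,66],[90,105,66],[-65,-90,12],[65,-90,12],[65,135,12],[-65,135,12],[31,46,48],[31,-46,48],[-31,46,48],[-31,-46,48]]):cv2.circle(im,tuple(int(round(a)) for a in proj(c,w)),1,(0,255,255),-1)
        V[0 if c is V[0][0] else 1]+=(im,)
    cv2.imwrite("pics/fit.png",np.hstack([cv2.resize(V[0][2][90:340,170:370],None,fx=2,fy=2),cv2.resize(V[1][2][45:245,170:370],(400,400))[:400].repeat(1,0) if 0 else cv2.copyMakeBorder(cv2.resize(V[1][2][45:245,170:370],None,fx=2,fy=2),0,100,0,0,cv2.BORDER_CONSTANT)]))
E
python3 fit.py
```

```text
wf1 (222, 137, 93, 136) [[231.0, 137.0], [222.0, 267.0], [295.0, 272.0], [314.0, 143.0]]
wf2 (202, 70, 93, 145) [[210.0, 70.0], [202.0, 209.0], [276.0, 214.0], [294.0, 77.0]]
[529.  78.] 14.9 rms 1.28
[531.1  78.1] 14.95 rms 1.26
[530.3  78.1] 14.95 rms 1.17
freeH [5.30307e+02 7.80170e+01 2.61000e-01 1.20000e+01]
```

```bash
sed -i 's/loss="soft_l1"/loss="soft_l1",diff_step=1e-3/' fit.py; python3 fit.py; python3 - <<'E'
from h import *
go([587.4,-240,309],26)
E
```

```text
wf1 (222, 137, 93, 136) [[231.0, 137.0], [222.0, 267.0], [295.0, 272.0], [314.0, 143.0]]
wf2 (202, 70, 93, 145) [[210.0, 70.0], [202.0, 209.0], [276.0, 214.0], [294.0, 77.0]]
[529.8  77.9] 13.79 rms 0.95
[529.9  77.2] 13.75 rms 1.06
[529.9  77.6] 13.76 rms 1.01
freeH [5.30263e+02 7.68710e+01 2.44000e-01 5.85800e+00]
t 4.67 pos [541.2  83.1 308.2] head 20.18 tilt [-0.0011  0.0001] w 88.0 F [ 0.9  1.2 -0. ] q [ 0.13  0.22  1.72  0.    1.21 -0.22]
 shift [-6.384 -1.361 -0.017] turnz -0.0646
```

View pics/fit.png

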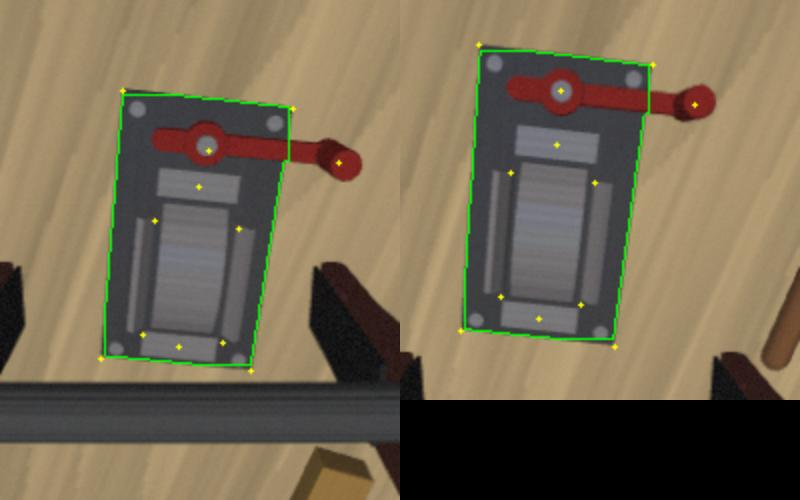

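```bash
python3 b.py wf3 seat lever_knob lever_pivot; sed -i 's/for n in("wf1","wf2")/for n in("wf1","wf3")/' fit.py; python3 fit.py
```

```text
t 4.67 pos [541.2  83.1 308.2] head 20.18 tilt [-0.0011  0.0001] w 88.0 F [ 0.9  1.2 -0. ] q [ 0.13  0.22  1.72  0.    1.21 -0.22]
 shift [ 0.01  -0.148  0.165] turnz 0.0020
seat 0.68 [244.7 166.8] [array([531.4,  69.8]), array([530.7,  73.3]), array([529.3,  81.1])]
lever_knob 0.57 [319.3  96.5] [array([603. , 214.4]), array([599.3, 211.7]), array([590.9, 205.4])]
lever_knob 0.41 [245.4 165.4] [array([531.7,  72.4]), array([531. ,  75.8]), array([529.6,  83.4])]
lever_pivot 0.92 [252.3  91.4] [array([502.4, 185.2]), array([503. , 183.7]), array([504.4, 180.3])]
wf1 (222, 137, 93, 136) [[231.0, 137.0], [222.0, 267.0], [295.0, 272.0], [314.0, 143.0]]
wf3 (204, 73, 90, 145) [[212.0, 73.0], [204.0, 211.0], [277.0, 217.0], [293.0, 79.0]]
[529.8  77.9] 13.79 rms 0.95
[530.1  77.1] 14.18 rms 1.21
[530.   77.5] 13.96 rms 1.11
freeH [5.30403e+02 7.66870e+01 2.47000e-01 5.29300e+00]
```

Call:
apply_moves(targets=[[1,[-0.9,-0.2,0.1],[0,0,-0.06]],[1,[-0.9,-0.2,0.1],[0,0,0]],[1,[-0.9,-0.2,0.1],[0,0,0]],[1,[-0.9,-0.2,0.1],[0,0,0]],[1,[-0.9,-0.2,0.1],[0,0,0]],[1,[-0.9,-0.2,0.1],[0,0,0]],[1,[0,0,0],[0,0,0]],[1,[0,0,0],[0,0,0]]])

```text
t: 5.88
ee_pos: [599.5, -187.1, 278.5]
orientation: [-1.676, -2.656, -0.0]
ft_force: [0.5, 0.5, -1.7]
width: 87.7
grasp_force: 0.0
```

```bash
python3 b.py wb1 backing; python3 - <<'E'
from h import *
go([587.4,-240,250],26)
E
```

```text
t 5.88 pos [ 599.5 -187.1  278.5] head 25.51 tilt [-0.0006  0.0006] w 87.7 F [ 0.5  0.5 -1.7] q [-0.32  0.37  1.57  0.    1.2  -0.77]
 shift [ 5.404  1.126 -0.427] turnz 0.0612
backing 0.55 [231.3 192.5] [array([ 588.1, -242.5]), array([ 587.2, -237.1]), array([ 585.2, -224.6])]
t 5.97 pos [ 599.7 -186.5  278.8] head 25.58 tilt [-0.0001  0.0003] w 87.3 F [ 0.3 -1.   0.4] q [-0.32  0.37  1.57  0.    1.2  -0.77]
 shift [-0.859 -0.683  0.576] turnz -0.0047
```

View pics/wb1.png

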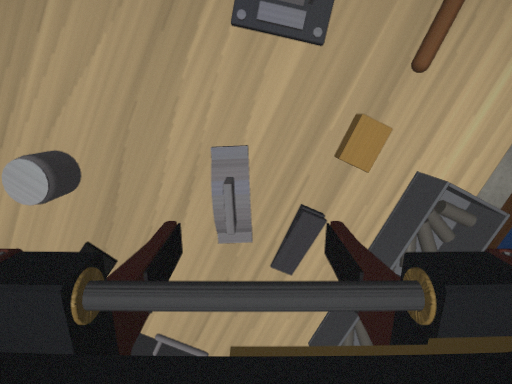

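The backing shows at (231,195), top edge around (212–248,147), bottom edge around (219–251,241), rib in the middle; the wedge and spacer are clear of the finger paths. Fitting its outline.

```bash
cat > fitb.py <<'E'
from fit import *
import sys
def fitb(c,x0):
    ms=ctrl.masks_of("backing","wrist");m=ms[0];print("mask",round(m["score"],2),m["bbox"],m["region"].sum())
    mm=m["region"].astype(np.uint8)
    cn=max(cv2.findContours(mm,cv2.RETR_EXTERNAL,cv2.CHAIN_APPROX_NONE)[0],key=cv2.contourArea)
    cn=cv2.convexHull(cn)[:,0].astype(float)
    th=np.linspace(-.7,.7,9)
    pts=[[sx*28,sy*78,z] for sx in(-1,1) for sy in(-1,1) for z in(0,10)]
    pts+=[[sx*28,83*np.sin(a),-48+83*np.cos(a)] for sx in(-1,1) for a in th]+[[sx*6,sy*36,75] for sx in(-1,1) for sy in(-1,1)]
    # densify hull contour
    d=np.vstack([np.linspace(cn[i],cn[(i+1)%len(cn)],8,endpoint=False) for i in range(len(cn))])
    def r(p):
        q=cv2.convexHull(np.array([proj(c,w) for w in world(p,pts)],np.float32))
        return np.array([cv2.pointPolygonTest(q,(float(u),float(v)),True) for u,v in d])
    s=least_squares(r,x0,loss="soft_l1",diff_step=1e-3,x_scale=[10,10,.1]);p=s.x
    print("backing",np.round(p[:2],1),"yaw",round(float(np.degrees(p[2])),2),"rms",np.sqrt(np.mean(s.fun**2)).round(2))
    im=c["px"].copy()
    for w in world(p,pts):cv2.circle(im,tuple(int(round(a)) for a in proj(c,w)),0,(0,255,255),-1)
    for u,v in d: im[int(v),int(u)]=(0,255,0)
    return p,im
if __name__=="__main__":
    c=pickle.load(open(sys.argv[1]+".pkl","rb"))["c"]
    p,im=fitb(c,[587,-238,np.radians(26)])
    cv2.imwrite("pics/fb.png",cv2.resize(im[110:280,170:330],None,fx=3,fy=3))
    go([p[0],p[1],150],np.degrees(p[2]))
E
python3 fitb.py wb1
```

```text
mask 0.79 [210.6, 142.8, 255.0, 241.6] 3680
backing [ 591.6 -245.5] yaw 28.17 rms 0.31
t 6.03 pos [ 599.8 -186.5  278.9] head 25.59 tilt [0.0001 0.0001] w 87.9 F [0.8 0.2 0.2] q [-0.32  0.37  1.57  0.    1.2  -0.77]
 shift [-0.993 -0.657  2.579] turnz -0.0287
```

View pics/fb.png

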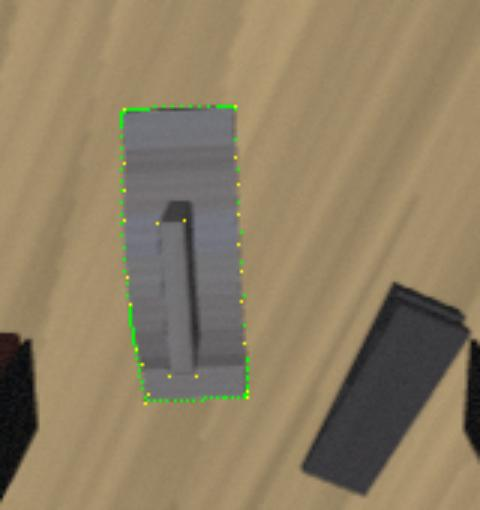

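Call:
apply_moves(targets=[[1,[-0.33,-0.33,0.8],[0,0,-0.028]],[1,[-0.33,-0.33,0.8],[0,0,0]],[1,[0,0,0],[0,0,0]],[1,[0,0,0],[0,0,0]]])

```text
t: 6.52
ee_pos: [586.1, -231.5, 200.0]
orientation: [1.616, 2.692, 0.001]
ft_force: [0.4, -0.4, 0.2]
width: 87.9
grasp_force: 0.0
```

```bash
python3 b.py wb2 backing;python3 fitb.py wb2; python3 - <<'E'
from h import *
import pickle
a,b=[pickle.load(open(n+".pkl","rb")) for n in("wb1","wb2")]
print(tri([ray(s["c"],s["backing"][0]["xy"]) for s in(a,b)]))
E
```

```text
t 6.53 pos [ 586.1 -231.5  200. ] head 28.05 tilt [ 0.0015 -0.0003] w 87.9 F [ 0.4 -0.4  0.2] q [-0.4   0.46  1.64  0.    1.05 -0.88]
 shift [ 6.004  2.021 -2.004] turnz 0.0894
backing 0.68 [252.2 183.4] [array([ 591.5, -242.8]), array([ 589.4, -238.7]), array([ 584.4, -229.2])]
mask 0.76 [226.2, 121.9, 276.4, 240.3] 5589
backing [ 591.6 -245.3] yaw 28.51 rms 0.35
t 6.67 pos [ 586.5 -231.7  200.6] head 28.08 tilt [ 0.0029 -0.001 ] w 88.0 F [ 0.1 -0.2 -0.2] q [-0.4   0.45  1.64  0.    1.05 -0.89]
 shift [-0.287 -0.04   1.013] turnz -0.0048
(array([ 587.90198583, -236.74572852,   24.8063822 ]), [1.3002252649996828, 1.3002252649997053])
```

View pics/fb.png

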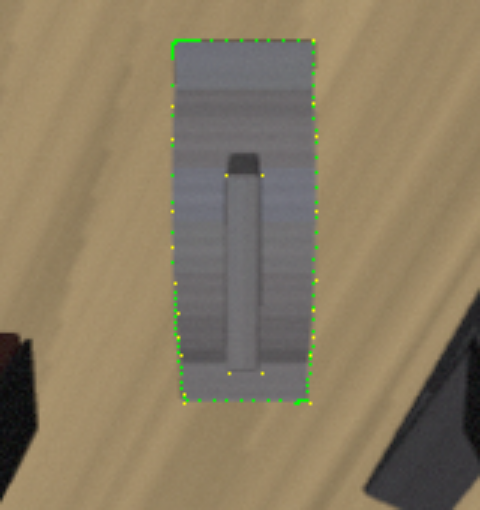

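The overlay fits the backing in both views (591.6, −245.3, yaw 28.4°), and the rib top matches at 75 mm height. I'll descend and grasp.

Call:
apply_moves(targets=[[1,[-0.287,-0.04,0.6],[0,0,-0.004]],[1,[0,0,0.8],[0,0,0]],[1,[0,0,0.8],[0,0,0]],[1,[0,0,0.6],[0,0,0]],[1,[0,0,0.36],[0,0,0]],[1,[0,0,0],[0,0,0]],[1,[0,0,0],[0,0,0]]])

```text
t: 7.55
ee_pos: [591.3, -246.1, 42.1]
orientation: [1.608, 2.696, 0.0]
ft_force: [-0.1, -0.1, 1.5]
width: 87.7
grasp_force: 0.0
```

```bash
python3 - <<'E'
from h import *
go([591.6,-245.3,42],28.4)
E
```

```text
t 7.55 pos [ 591.3 -246.1   42.1] head 28.39 tilt [ 0.0021 -0.0009] w 87.7 F [-0.1 -0.1  1.5] q [-0.41  0.68  1.68  0.    0.78 -0.91]
 shift [0.01  0.013 0.002] turnz -0.0001
```

Call:
apply_moves(targets=[[-1,[0,0,0],[0,0,0]],[-1,[0,0,0],[0,0,0]],[-1,[0,0,0],[0,0,0]],[-1,[0,0,0],[0,0,0]],[-1,[0,0,0],[0,0,0]],[-1,[0,0,0],[0,0,0]],[-1,[0,0,0],[0,0,0]],[-1,[0,0,0],[0,0,0]]])

```text
t: 8.55
ee_pos: [590.3, -245.7, 40.7]
orientation: [1.609, 2.698, 0.0]
ft_force: [-5.1, -4.8, -1.6]
width: 11.7
grasp_force: 30.0
```

Call:
apply_moves(targets=[[-1,[0,0,-0.2],[0,0,0]],[-1,[0,0,-0.5],[0,0,0]],[-1,[0,0,-0.8],[0,0,0]],[-1,[0,0,-0.8],[0,0,0]],[-1,[0,0,-0.8],[0,0,0]],[-1,[0,0,0],[0,0,0]],[-1,[0,0,0],[0,0,0]]])

```text
t: 9.43
ee_pos: [589.0, -245.3, 194.0]
orientation: [-1.608, -2.696, 0.001]
ft_force: [-0.0, 0.5, -6.6]
width: 11.8
grasp_force: 30.0
```

```bash
python3 - <<'E'
from h import *
go([530,77.5,195],14)
print(ctrl.get_obs()["grasp_force"],ctrl.get_obs()["moment"])
E
```

```text
t 9.43 pos [ 589.  -245.3  194. ] head 28.38 tilt [-0.0024  0.001 ] w 11.8 F [-0.   0.5 -6.6] q [-0.41  0.47  1.62 -0.    1.05 -0.91]
 shift [ 6.24   2.031 -0.011] turnz 0.1598
29.98778074979782 [-0.0689511   0.04811713 -0.075119  ]
```

Call:
apply_moves(targets=[[-1,[0.4,0.13,0],[0,0,0]],[-1,[0.9,0.29,0],[0,0,0]],[-1,[0.9,0.29,0],[0,0,0]],[-1,[0.9,0.29,0],[0,0,0]],[-1,[0.9,0.29,0],[0,0,0]],[-1,[0.9,0.29,0],[0,0,0]],[-1,[0.9,0.31,0],[0,0,0]],[-1,[0.4,0.16,0],[0,0,0]]])

```text
t: 10.42
ee_pos: [530.4, 78.6, 194.0]
orientation: [-1.604, -2.697, 0.003]
ft_force: [-0.0, -0.2, -4.7]
width: 11.9
grasp_force: 30.0
```

Call:
apply_moves(targets=[[-1,[0,0,0],[0,0,0.08]],[-1,[0,0,0],[0,0,0.08]],[-1,[0,0,0],[0,0,0]],[-1,[0,0,0],[0,0,0]],[-1,[0,0,0],[0,0,0]]])

```text
t: 11.05
ee_pos: [532.7, 75.8, 195.3]
orientation: [-1.933, -2.476, 0.001]
ft_force: [-0.3, 0.4, -5.5]
width: 11.6
grasp_force: 30.0
```

```bash
python3 b.py wp1 seat lever_knob lever_pivot; python3 - <<'E'
from h import *
go([530,77.5,100],14)
E
```

```text
t 11.05 pos [532.7  75.8 195.3] head 14.05 tilt [-0.0007 -0.    ] w 11.6 F [-0.3  0.4 -5.5] q [ 0.12  0.33  1.84  0.    0.97 -0.13]
 shift [ 0.096  0.05  -2.093] turnz -0.0661
lever_knob 0.82 [348.8  73.9] [array([612. , 219.3]), array([606.6, 215.1]), array([594.2, 205.6])]
lever_pivot 0.82 [253.5  77. ] [array([505.2, 188.5]), array([505.8, 186.1]), array([507.1, 180.5])]
t 11.25 pos [533.   75.6 195.6] head 13.99 tilt [-0. -0.] w 11.9 F [ 1.1  0.9 -5.4] q [ 0.12  0.33  1.84 -0.    0.97 -0.13]
 shift [ 0.051 -0.049  1.913] turnz -0.0001
```

View pics/wp1.png

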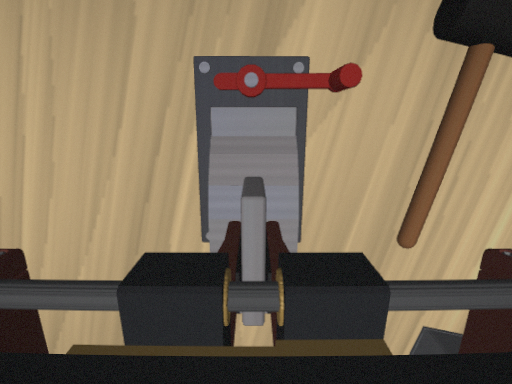

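The held backing hangs centred over the fixture: its foot edge is at row 107 (cols 211–296), the plate's far corners are at (195,57) and (308,57), and the knob is at (349,74). I'll refine both from the edges.

```bash
cat > ref.py <<'E'
from fit import *
import sys
c=pickle.load(open(sys.argv[1]+".pkl","rb"))["c"];z0=float(sys.argv[2])
hsv=cv2.cvtColor(c["px"],cv2.COLOR_BGR2HSV)[...,1].astype(float);g=cv2.cvtColor(c["px"],cv2.COLOR_BGR2GRAY).astype(float)
def edge(a,line,lo,hi,axis):
    p=a[lo:hi,line-2:line+3].mean(1) if axis=="row" else a[line-2:line+3,lo:hi].mean(0)
    d=np.abs(np.gradient(cv2.GaussianBlur(p[:,None],(1,5),1)[:,0]));i=int(d.argmax());w=slice(max(0,i-2),i+3)
    return lo+float((np.arange(len(d))[w]*d[w]).sum()/d[w].sum())
top=[(u,edge(hsv,u,46,64,"row")) for u in(200,215,235,265,285,300)]
L=[(edge(hsv,v,186,206,"col"),v) for v in(65,90,115,140,165,190,210)]
Rr=[(edge(hsv,v,298,316,"col"),v) for v in(100,115,130,145,165,190,210)]
def r(p):
    ca,sa=np.cos(p[2]),np.sin(p[2]);o=[]
    for pts,ax,val in((top,1,135),(L,0,-65),(Rr,0,65)):
        for uv in pts:
            w=onz(c,uv,12)[:2]-p[:2];q=(ca*w[0]+sa*w[1],-sa*w[0]+ca*w[1]);o.append(q[ax]-val)
    return np.array(o)
s=least_squares(r,[530,77.5,.244],loss="soft_l1",x_scale=[1,1,.01]);print("seat",np.round(s.x[:2],1),np.degrees(s.x[2]).round(2),"res",np.round(s.fun,1))
M=c["C"][:3,:3]
o=ctrl.get_obs();T=R.from_rotvec(o["orientation"]).as_matrix()
foot=[(u,edge(g,u,100,115,"row")) for u in(222,240,262,285)];fl=[(edge(g,v,204,220,"col"),v) for v in(112,118,124)];fr=[(edge(g,v,288,304,"col"),v) for v in(112,118,124)]
print("foot px",np.round(foot,1)[:,1],np.round(fl,1)[:,0],np.round(fr,1)[:,0])
f=lambda uv:(T.T@(onz(c,uv,z0+10)-o["ee_pos"]))[:2]
print("backing y end in tool x (want 78):",np.round([f(x)[0] for x in foot],1)," x edges in tool y:",np.round([f(x)[1] for x in fl],1),np.round([f(x)[1] for x in fr],1))
go([s.x[0],s.x[1],100],np.degrees(s.x[2]))
E
python3 ref.py wp1 155
```

```text
seat [529.7  77.1] 13.8 res [ 0.1  0.1  0.1 -0.2 -0.1 -0.1  0.3  0.4  0.5  0.8  0.8  1.   1.  -0.8
 -0.5 -0.6 -0.8 -0.7 -0.5 -0.5]
foot px [106.8 106.8 106.8 106.8] [210.2 210.2 210.8] [295.7 295.8 295.6]
backing y end in tool x (want 78): [77.7 77.7 77.7 77.8]  x edges in tool y: [-27.8 -27.9 -27.7] [27.4 27.6 27.7]
t 11.25 pos [533.   75.6 195.6] head 13.99 tilt [-0. -0.] w 11.9 F [ 1.1  0.9 -5.4] q [ 0.12  0.33  1.84 -0.    0.97 -0.13]
 shift [ 0.046 -0.057  1.913] turnz 0.0022
```

Call:
apply_moves(targets=[[-1,[0.046,-0.057,0.3],[0,0,0.002]],[-1,[0,0,0.6],[0,0,0]],[-1,[0,0,0.6],[0,0,0]],[-1,[0,0,0.4],[0,0,0]],[-1,[0,0,0],[0,0,0]],[-1,[0,0,0],[0,0,0]]])

```text
t: 12.0
ee_pos: [529.9, 77.3, 100.9]
orientation: [1.938, 2.472, 0.0]
ft_force: [0.8, 0.1, -5.6]
width: 12.1
grasp_force: 30.0
```

```bash
python3 - <<'E'
from h import *
go([529.7,77.1,62],13.8)
E
```

```text
t 12.0 pos [529.9  77.3 100.9] head 13.8 tilt [0.0004 0.    ] w 12.1 F [ 0.8  0.1 -5.6] q [ 0.12  0.47  1.91 -0.    0.76 -0.12]
 shift [-0.003 -0.006  0.778] turnz -0.0000
```

Call:
apply_moves(targets=[[-1,[0,0,0.16],[0,0,0]],[-1,[0,0,0.16],[0,0,0]],[-1,[0,0,0.12],[0,0,0]],[-1,[0,0,0.1],[0,0,0]],[-1,[0,0,0.1],[0,0,0]],[-1,[0,0,0],[0,0,0]],[-1,[0,0,0],[0,0,0]]])

```text
t: 12.88
ee_pos: [529.8, 77.3, 68.8]
orientation: [1.938, 2.472, 0.0]
ft_force: [-0.3, -1.1, -5.8]
width: 11.6
grasp_force: 30.0
```

Call:
apply_moves(targets=[[-1,[0,0,0.06],[0,0,0]],[-1,[0,0,0.06],[0,0,0]],[-1,[0,0,0.03],[0,0,0]],[-1,[0,0,0],[0,0,0]]])

```text
t: 13.38
ee_pos: [529.6, 77.2, 61.0]
orientation: [-1.938, -2.472, 0.0]
ft_force: [0.2, -0.3, -5.8]
width: 12.0
grasp_force: 30.0
```

Call:
apply_moves(targets=[[-1,[0,0,0.02],[0,0,0]],[-1,[0,0,0.02],[0,0,0]],[-1,[0,0,0],[0,0,0]]])

```text
t: 13.75
ee_pos: [529.8, 77.3, 60.5]
orientation: [1.938, 2.472, 0.0]
ft_force: [-4.5, -0.7, 9.7]
width: 11.7
grasp_force: 30.0
```

Contact at 60.5 mm with an upward load, where the seat should be (20 + 40.7). Releasing.

Call:
apply_moves(targets=[[-0.2,[0,0,0],[0,0,0]],[-0.2,[0,0,0],[0,0,0]],[-0.2,[0,0,0],[0,0,0]],[-0.2,[0,0,-0.4],[0,0,0]],[-0.2,[0,0,-0.8],[0,0,0]],[-0.2,[0,0,-0.8],[0,0,0]],[-0.2,[0,0,0],[0,0,0]],[-0.2,[0,0,0],[0,0,0]]])

```text
t: 14.75
ee_pos: [529.3, 77.2, 158.6]
orientation: [-1.938, -2.472, 0.001]
ft_force: [0.4, 0.7, -0.6]
width: 35.1
grasp_force: 0.0
```

```bash
python3 b.py wq1 backing lever_knob lever_pivot; python3 - <<'E'
from h import *
c=np.cos(np.radians(13.8));s=np.sin(np.radians(13.8));seat=np.array([529.7,77.1])
go([529.7-105*s+90*c,77.1+105*c+90*s,160],13.8)
E
```

```text
t 14.75 pos [529.3  77.2 158.6] head 13.8 tilt [-0.0006 -0.0001] w 35.1 F [ 0.4  0.7 -0.6] q [ 0.12  0.38  1.88 -0.    0.89 -0.12]
 shift [ 0.051  0.109 -2.827] turnz -0.0688
backing 0.56 [253.2 186.8] [array([531.2,  70.8]), array([530.1,  75.6]), array([527.4,  86.5])]
lever_knob 0.89 [358.9  72.8] [array([609.3, 216.5]), array([603.2, 212.1]), array([589.3, 202.1])]
lever_pivot 0.67 [252.6  76.5] [array([502.3, 185.9]), array([502.9, 183.5]), array([504.4, 177.8])]
lever_pivot 0.39 [499.1  18.5] [array([733.1, 303.2]), array([719.3, 293.4]), array([687.7, 271. ])]
t 14.95 pos [528.9  77.1 157.9] head 13.8 tilt [-0.0024 -0.0003] w 35.3 F [ 0.8  0.1 -0.4] q [ 0.12  0.38  1.88 -0.    0.89 -0.12]
 shift [ 2.095  1.815 -0.046] turnz -0.0000
```

View pics/wq1.png

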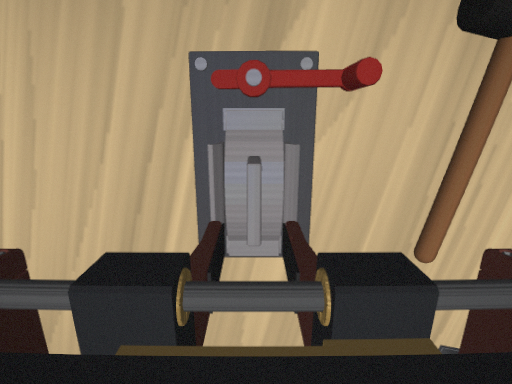

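The backing sits straight between the cheeks, with the rib at (253,200) and both feet at (253,118) and (253,245). The lever is open with its knob top at (369,70). Going over the knob.

Call:
apply_moves(targets=[[0.2,[0.7,0.6,0],[0,0,0]],[0.2,[0.7,0.6,0],[0,0,0]],[0.2,[0.69,0.61,0],[0,0,0]],[0.2,[0,0,0],[0,0,0]],[0.2,[0,0,0],[0,0,0]]])

```text
t: 15.58
ee_pos: [591.7, 199.8, 158.0]
orientation: [-1.937, -2.472, 0.003]
ft_force: [0.1, -0.9, -0.8]
width: 52.7
grasp_force: 0.0
```

```bash
python3 b.py wk1 lever_knob; python3 - <<'E'
from h import *
import pickle
P=lambda n:pickle.load(open(n+".pkl","rb"))
# red knob top (bright red blob) at z=83: centre of top disc
for n in("wq1","wk1"):
    c=P(n)["c"];px=c["px"].astype(int)
    m=((px[...,2]>90)&(px[...,1]<60)&(px[...,0]<60)).astype(np.uint8)
    k=P(n)["lever_knob"][0]["xy"];yy,xx=np.mgrid[:384,:512];m[(xx-k[0])**2+(yy-k[1])**2>45**2]=0
    print(n,m.sum(),k,"net z66:",np.round(onz(c,k,66)[:2],1))
print("tri",*tri([ray(P(n)["c"],P(n)["lever_knob"][0]["xy"]) for n in("wq1","wk1","wp1")]))
# seated check from wq1: foot edges at z=30
c=P("wq1")["c"]; g=cv2.cvtColor(c["px"],cv2.COLOR_BGR2GRAY).astype(float)
row=np.abs(np.gradient(g[100:125,235:275].mean(1)));col=np.abs(np.gradient(g[112:124,210:300].mean(0)))
u0=210+col[:30].argmax();u1=260+col[50:].argmax();v=100+row.argmax();print(u0,u1,v)
h=np.radians(13.8);T=np.array([[np.cos(h),np.sin(h)],[-np.sin(h),np.cos(h)]])
for z in(25,30,35):print(z,[np.round(T@(onz(c,q,z)[:2]-[529.7,77.1]),1) for q in((u0,v),(u1,v))])
go([592.1,200.5,110],13.8)
E
```

```text
t 15.57 pos [591.7 199.8 158. ] head 13.83 tilt [-0.0023 -0.0009] w 52.7 F [ 0.1 -0.9 -0.8] q [ 0.31  0.5   1.67 -0.    0.97  0.07]
 shift [-2.033 -1.694 -2.835] turnz -0.0686
lever_knob 0.86 [254.9 194.9] [array([597.5, 184.6]), array([596.1, 189.9]), array([592.9, 202.1])]
wq1 1056 [358.9, 72.8] net z66: [589.3 202.1]
wk1 909 [254.9, 194.9] net z66: [592.9 202.1]
tri [591.82724462 203.22709222  67.69527706] [3.140573839781073, 1.1602770913992455, 2.6648374358148526]
223 284 108
25 [array([-29.9,  79.8]), array([30.4, 79.8])]
30 [array([-29.4,  79.7]), array([29.9, 79.7])]
35 [array([-28.9,  79.5]), array([29.4, 79.5])]
t 15.68 pos [591.8 199.2 158.6] head 13.75 tilt [-0.0015 -0.0006] w 52.8 F [-0.4 -0.2  0.1] q [ 0.31  0.5   1.67 -0.    0.97  0.07]
 shift [0.024 0.014 0.972] turnz -0.0005
```

View pics/wk1.png

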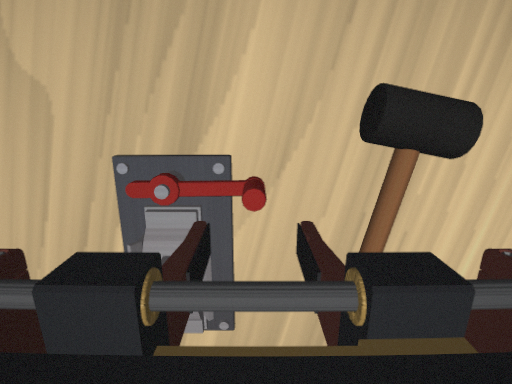

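The knob is at (254,193), centred between the open fingers; the mallet handle stays well to the right. Descending to grip the knob.

Call:
apply_moves(targets=[[0.2,[0.044,0.015,0.5],[0,0,0]],[0.2,[0,0,0.7],[0,0,0]],[0.2,[0,0,0.6],[0,0,0]],[0.2,[0,0,0.37],[0,0,0]],[0.2,[0,0,0],[0,0,0]],[-1,[0,0,0],[0,0,0]],[-1,[0,0,0],[0,0,0]],[-1,[0,0,0],[0,0,0]]])

```text
t: 16.68
ee_pos: [593.4, 202.8, 51.6]
orientation: [1.938, 2.472, 0.002]
ft_force: [-0.3, 0.6, -0.0]
width: 26.1
grasp_force: 0.0
```

Call:
apply_moves(targets=[[-1,[0,0,0],[0,0,0]],[-1,[0,0,0],[0,0,0]]])

```text
t: 16.92
ee_pos: [591.4, 202.3, 51.2]
orientation: [-1.937, -2.471, 0.004]
ft_force: [-5.0, -0.9, 5.9]
width: 21.1
grasp_force: 30.0
```

```bash
python3 - <<'E'
from h import *
h=np.radians(13.8);o=ctrl.get_obs();M=R.from_rotvec(o["orientation"]).as_matrix()
pv=np.array([529.7-105*np.sin(h),77.1+105*np.cos(h)]);p=np.array(o["ee_pos"]);d=p[:2]-pv
print("pivot",pv,"r",np.hypot(*d),"lever",np.arctan2(d[1],d[0])-h)
a0=np.arctan2(d[1],d[0]);prev=p
for a in np.linspace(a0,h+1.53,17)[1:]:
    q=np.r_[pv+90*np.array([np.cos(a),np.sin(a)]),p[2]];print(np.round(M.T@(q-prev)/50,3)[:2]);prev=q
go(p,13.8)
E
```

```text
pivot [504.65398695 179.06909939] r 89.78144360709636 lever 0.020885489248023803
[ 0.169 -0.007]
[ 0.167 -0.027]
[ 0.164 -0.043]
[ 0.159 -0.058]
[ 0.153 -0.073]
[ 0.146 -0.087]
[ 0.137 -0.101]
[ 0.127 -0.113]
[ 0.115 -0.124]
[ 0.103 -0.135]
[ 0.09  -0.144]
[ 0.076 -0.152]
[ 0.062 -0.158]
[ 0.046 -0.163]
[ 0.031 -0.167]
[ 0.015 -0.169]
t 16.93 pos [591.4 202.3  51.2] head 13.81 tilt [-0.0028 -0.0008] w 21.1 F [-5.  -0.9  5.9] q [0.31 0.65 1.71 0.   0.78 0.07]
 shift [0. 0. 0.] turnz 0.0001
```

Gripped: width 21 mm, 89.8 mm from the pivot, lever at 0.02 rad, all matching. Swinging along the arc.

Call:
apply_moves(targets=[[-1,[0.17,-0.007,0],[0,0,0]],[-1,[0.167,-0.027,0],[0,0,0]],[-1,[0.164,-0.043,0],[0,0,0]],[-1,[0.159,-0.058,0],[0,0,0]],[-1,[0.153,-0.073,0],[0,0,0]],[-1,[0.146,-0.087,0],[0,0,0]],[-1,[0.137,-0.101,0],[0,0,0]],[-1,[0.127,-0.113,0],[0,0,0]]])

```text
t: 17.92
ee_pos: [557.3, 258.0, 51.4]
orientation: [1.935, 2.47, 0.013]
ft_force: [12.7, 8.2, -13.1]
width: 21.8
grasp_force: 30.0
```

```bash
cat > l.py <<'E'
from h import *
import time
h=np.radians(13.8)
pv=np.array([529.7-105*np.sin(h),77.1+105*np.cos(h)])
c=cam("top")
o=ctrl.get_obs();d=np.array(o["ee_pos"])[:2]-pv
print(o["qvel"].round(3) if hasattr(o["qvel"],"round") else o["qvel"]);print("r",np.hypot(*d),"lever",np.arctan2(d[1],d[0])-h,"moment",o["moment"])
go([504.65+90*np.cos(h+1.53),179.07+90*np.sin(h+1.53),51],13.8)
E
python3 l.py
```

```text
[-0.006  0.003 -0.008  0.007  0.015 -0.016]
r 95.0615303771202 lever 0.7520927059900743 moment [ 1.22314059 -1.13948615  0.34478325]
t 17.98 pos [556.6 258.7  51.4] head 13.86 tilt [0.0079 0.0041] w 21.7 F [ 10.1   8.  -10.8] q [0.42 0.63 1.75 0.   0.75 0.17]
 shift [ 0.501 -1.315 -0.003] turnz 0.0007
```

The fingers seem to have slid about 7 mm along the knob while pushing parallel to the pads. I'll open, measure the lever with the wrist camera, and regrip with the jaws closing along the swing direction.

Call:
apply_moves(targets=[[0.2,[0,0,0],[0,0,0]],[0.2,[0,0,0],[0,0,0]],[0.2,[0,0,0],[0,0,0]],[0.2,[0,0,-0.6],[0,0,0]],[0.2,[0,0,-0.7],[0,0,0]],[0.2,[0,0,-0.7],[0,0,0]],[0.2,[0,0,0],[0,0,0]],[0.2,[0,0,0],[0,0,0]]])

```text
t: 18.98
ee_pos: [553.0, 255.5, 150.1]
orientation: [-1.938, -2.472, 0.001]
ft_force: [-0.2, -0.4, -0.5]
width: 52.8
grasp_force: 0.0
```

```bash
cat > k.py <<'E'
from h import *
h=np.radians(13.8);pv=np.array([504.65,179.07])
c=cam("wrist")
for l,z in(("lever_knob",66),("lever_pivot",66),("backing",20)):
    for k in ctrl.pinpoint(l,"wrist")[:2]:
        w=onz(c,k["xy"],z)[:2];d=w-pv
        print(l,round(k["score"],2),np.round(k["xy"]),np.round(w,1),"r %.1f th %.3f"%(np.hypot(*d),np.arctan2(d[1],d[0])-h) if l=="lever_knob" else "")
# lever axis by red pixels: at bar top z=43
px=c["px"].astype(int);m=(px[...,2]>70)&(px[...,1]<45)&(px[...,0]<45)&(px[...,2]>2.5*px[...,1])
v,u=np.nonzero(m);W=np.array([onz(c,q,43)[:2]-pv for q in zip(u,v)])
r=np.hypot(*W.T);th=np.arctan2(W[:,1],W[:,0])-h
for lo,hi in((25,45),(45,70)):
    s=(r>lo)&(r<hi)&(np.abs(th)<1.8);print("bar",lo,hi,s.sum(),"th",np.median(th[s]) if s.any() else None)
E
python3 k.py; python3 - <<'E'
from h import *
go([574,236.5,50],-15)
E
```

```text
lever_pivot 0.75 [186. 261.] [506.1 180.9] 
backing 0.62 [200. 320.] [530.   80.1] 
bar 25 45 213 th 0.6826908173721336
bar 45 70 355 th 0.7074511993243285
t 19.18 pos [552.8 255.6 149.3] head 13.8 tilt [-0.0022 -0.001 ] w 52.8 F [0.9 1.4 0.1] q [ 0.41  0.49  1.72 -0.    0.94  0.17]
 shift [-0.47   0.326  1.986] turnz 0.3199
```

Lever at about 0.70 rad, so the knob is near (558, 251.6). Turn the jaws to close along the tangent (heading −36.4°).

Call:
apply_moves(targets=[[0.2,[0,0,0.3],[0,0,0.1115]],[0.2,[0,0,0.3],[0,0,0.1115]],[0.2,[0,0,0],[0,0,0.1115]],[0.2,[0,0,0],[0,0,0.1115]],[0.2,[0,0,0],[0,0,0.1115]],[0.2,[0,0,0],[0,0,0]]])

```text
t: 19.92
ee_pos: [553.2, 255.8, 119.9]
orientation: [-2.803, -1.419, 0.002]
ft_force: [0.3, 0.9, 0.2]
width: 52.7
grasp_force: 0.0
```

```bash
python3 k.py; python3 - <<'E'
from h import *
go([558,251.6,50],-36.4)
E
```

```text
lever_knob 0.69 [263. 209.] [560.4 252. ] r 91.8 th 0.677
lever_pivot 0.64 [262. 309.] [505.9 177.1] 
backing 0.62 [330. 333.] [528.4  78.5] 
bar 25 45 302 th 0.6890730932352814
bar 45 70 401 th 0.6918914121455789
t 20.12 pos [553.4 255.9 120.4] head -36.23 tilt [-0.0004 -0.0002] w 52.8 F [ 0.2  0.4 -0.6] q [ 0.41  0.53  1.73 -0.    0.88  1.05]
 shift [-0.014  0.124  1.408] turnz 0.0018
```

Call:
apply_moves(targets=[[0.2,[0,0.13,0.4],[0,0,0]],[0.2,[0,0,0.6],[0,0,0]],[0.2,[0,0,0.41],[0,0,0]],[0.2,[0,0,0],[0,0,0]],[-1,[0,0,0],[0,0,0]],[-1,[0,0,0],[0,0,0]],[-1,[0,0,0],[0,0,0]],[-1,[0,0,0],[0,0,0]]])

```text
t: 21.12
ee_pos: [559.2, 252.3, 50.9]
orientation: [2.804, 1.417, 0.002]
ft_force: [-0.6, -0.3, 3.0]
width: 21.5
grasp_force: 30.0
```

```bash
python3 l.py
```

```text
[-0.001 -0.    -0.     0.001  0.001  0.003]
r 91.30752461451603 lever 0.6900145210601513 moment [-0.04581497  0.21207715 -0.01381125]
t 21.18 pos [559.2 252.3  50.9] head -36.37 tilt [0.001  0.0005] w 21.7 F [-1.1 -0.4  3.9] q [0.4  0.64 1.74 0.   0.76 1.04]
 shift [-0.618 -1.344 -0.004] turnz -0.5575
```

Call:
apply_moves(targets=[[-1,[-0.01,-0.19,0],[0,0,-0.067]],[-1,[-0.01,-0.19,0],[0,0,-0.067]],[-1,[-0.01,-0.19,0],[0,0,-0.067]],[-1,[-0.01,-0.19,0],[0,0,-0.067]]])

```text
t: 21.68
ee_pos: [524.9, 268.3, 50.9]
orientation: [2.443, 1.975, 0.003]
ft_force: [-0.4, 0.8, 3.0]
width: 21.4
grasp_force: 30.0
```

```bash
python3 l.py
```

```text
[-0.004  0.007 -0.016  0.001  0.011  0.139]
r 91.51023451020328 lever 1.1183830925408844 moment [0.16572629 0.22842404 0.02870126]
t 21.73 pos [523.9 268.5  50.9] head -11.81 tilt [0.0011 0.0011] w 21.6 F [-0.9  2.4  3.1] q [0.45 0.61 1.8  0.   0.73 0.66]
 shift [-0.177 -0.721 -0.003] turnz -0.2846
```

Tracking cleanly at 1.12 rad with low force. Finishing the swing.

Call:
apply_moves(targets=[[-1,[-0.01,-0.19,0],[0,0,-0.067]],[-1,[-0.01,-0.19,0],[0,0,-0.067]],[-1,[-0.01,-0.19,0],[0,0,-0.067]],[-1,[-0.01,-0.19,0],[0,0,-0.067]],[-1,[0,0,0],[0,0,0]],[-1,[0,0,0],[0,0,0]]])

```text
t: 22.48
ee_pos: [486.7, 268.9, 50.9]
orientation: [-1.981, -2.438, -0.003]
ft_force: [-2.3, 5.0, 5.3]
width: 21.6
grasp_force: 30.0
```

```bash
python3 l.py
```

```text
[ 0.    -0.    -0.001 -0.001  0.001  0.   ]
r 91.59861416612064 lever 1.5269366593427787 moment [ 0.80595121  0.60742835 -0.02166956]
t 22.52 pos [486.7 268.9  50.9] head 11.8 tilt [0.0007 0.0016] w 21.2 F [-2.7  5.9  5. ] q [0.48 0.58 1.88 0.   0.69 0.28]
 shift [-0.032 -0.006 -0.002] turnz -0.0222
```

Call:
apply_moves(targets=[[0.2,[0,0,0],[0,0,0]],[0.2,[0,0,0],[0,0,0]],[0.2,[0,0,0],[0,0,0]],[0.2,[0,0,-0.5],[0,0,0]],[0.2,[0,0,-0.8],[0,0,0]],[0.2,[0,0,-0.8],[0,0,0]],[0.2,[0,0,0],[0,0,0]],[0.2,[0,0,0],[0,0,0]]])

```text
t: 23.52
ee_pos: [486.1, 267.4, 154.5]
orientation: [-1.98, -2.439, 0.001]
ft_force: [-0.3, -0.8, 0.0]
width: 52.3
grasp_force: 0.0
```

Call:
apply_moves(targets=[[0.2,[-0.6,0,-0.6],[0,0,0]],[0.2,[-0.6,0,-0.6],[0,0,0]],[0.2,[-0.6,0,-0.6],[0,0,0]],[0.2,[0,0,0],[0,0,0]],[0.2,[0,0,0],[0,0,0]]])

```text
t: 24.15
ee_pos: [504.1, 179.7, 243.4]
orientation: [-1.979, -2.437, 0.003]
ft_force: [-0.7, -0.5, -0.7]
width: 52.9
grasp_force: 0.0
```

```bash
python3 k.py; python3 - <<'E'
from h import *
go([530,77,200],13.8)
E
```

```text
lever_knob 0.88 [256. 101.] [489.  266.7] r 89.0 th 1.507
lever_pivot 0.59 [254. 179.] [506.  178.4] 
backing 0.95 [258. 240.] [532.2  81.8] 
bar 25 45 248 th 1.427389456266373
bar 45 70 225 th 1.5268945900550621
t 24.35 pos [504.3 180.2 243.8] head 11.92 tilt [-0.0023 -0.0007] w 52.8 F [ 0.2 -0.  -0.6] q [0.32 0.27 1.81 0.   1.07 0.11]
 shift [-2.126  0.079  0.876] turnz -0.0209
```

```bash
python3 -c "
from workcell import ctrl
print(ctrl.close_job())"
```

```text
the job is handed in; nothing more can be done
None
```

I handed the job in at about 24 s: the backing is seated in the cradle, the lever reads about 1.52 rad (locked), the gripper is clear, and no verdict came back. The final seating was checked only by wrist-camera estimates and low contact forces, and I took no last check of the bystanders.

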